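# Lock the heater tiles of a preheater bed with a wedge

### The job

The three heater tiles lie loose in the preheater bed. First slide them up against the fixed end stop so that they touch one another, then put the wedge into the gap left between the last tile and the skew bar and push its thick end until the whole row is clamped tight: a firm push, but not hard enough to crack the tiles. Let go of it and leave the jar, the nozzle and the screwdriver where they are.

Things in the scene. Friction and masses are not known exactly. Their poses are not given: they have to be found in the camera images.
- bed: Fixed black plate, 250 (x) x 300 (y) x 12 mm thick; origin at the centre of its underside, on the table; z up. On it two aluminium rails along y guide the tiles: 10 mm wide, 16 mm high, inner faces at x = -36.5 and +36.5 mm, from y = -115 to +60 mm. With the row closed up against the end stop the last tile's free face is at y = +71 mm.
- bed_row_end (a point): Foot of the fixed aluminium end stop's inner face, half-way along it, on the plate's top, at the bed's -y end: the first tile goes against it. The stop is 95 mm (x) x 22 mm x 24 mm high. Axes as the bed's.
- bed_gap (a point): On the bed's top at (0, +71 mm): foot of the last tile's free face once the row is closed. Beyond it (+y) stands the fixed aluminium skew bar (100 x 20 x 24 mm high); its inner face is 18.5 to 25.5 mm away at bed x = 0, no reading given, and comes nearer by 1 mm per 6 mm along bed +x: the gap is widest on the robot's side (-x) and matches the wedge. Open above and at both ends.
- tile1_center (a point): First heater tile (no. 1 from the end stop): black frame 70 (bed x) x 62 (bed y) x 24 mm high, sunk grey plate; 0.15 to 0.31 kg; slides on the bed, 1.5 mm play to each rail. Its recess is open above, 56 x 48 mm, 14 mm deep, rim walls 7 mm thick: closed fingertips fit in and can push the rim (the row needs under 5 N). Point at the tile's centre, 12 mm above its underside; axes as the bed's.
- tile2_center (a point): Middle heater tile (no. 2 from the end stop): black frame 70 (bed x) x 62 (bed y) x 24 mm high, sunk grey plate; 0.15 to 0.31 kg; slides on the bed, 1.5 mm play to each rail. Its recess is open above, 56 x 48 mm, 14 mm deep, rim walls 7 mm thick: closed fingertips fit in and can push the rim (the row needs under 5 N). Point at the tile's centre, 12 mm above its underside; axes as the bed's.
- tile3_center (a point): Last heater tile (no. 3 from the end stop): black frame 70 (bed x) x 62 (bed y) x 24 mm high, sunk grey plate; 0.15 to 0.31 kg; slides on the bed, 1.5 mm play to each rail. Its recess is open above, 56 x 48 mm, 14 mm deep, rim walls 7 mm thick: closed fingertips fit in and can push the rim (the row needs under 5 N). Point at the tile's centre, 12 mm above its underside; axes as the bed's.
- wedge_rib (a point): Loose brown wedge, 26 mm high, 0.13 kg, lying flat as it is used. Point: centre of its orange grip rib (40 x, 14 y, 28 mm high) on top, 40 mm above the wedge's underside. From it, +x to the thin end: thick end at x = -50, thin end (16 mm thick) at +60 mm; flat face, for the tile, at y = -13; skew face, for the bar, at y = +3 (thin end) to +21 mm (thick end).
- wedge_tail (a point): Centre of the wedge's thick end face (34 wide, 26 mm high), 13 mm above its underside: push here to bed +x. Axes as the wedge. Until it bears the push is under 3 N, then it rises steadily over some mm; the thin end is then 12 to 62 mm past the bed's middle (feel for it). A push of 15 to 30 N clamps well and the wedge holds by itself; over 40 N may crack tiles.
- flux: Bystander: amber jar with a blue cap, 44 mm across, 85 mm high; origin at its underside.
- nozzle: Bystander: steel air nozzle, 36 mm square foot, 60 mm high; origin at its underside.
- driver: Bystander: green screwdriver lying on the table, 150 mm long along its x, about 25 mm across; origin at its middle underneath.
Things that resemble listed ones, but are neither listed nor needed, are in the scene too. What is shaped like the part that bears wedge_rib but green is not meant.

How it is judged:
By the outcome, as a careful person would: the job done as asked, in the order asked, and still so for the second after the job is handed in, with the robot touching nothing.
It also fails if it takes over 72 s, if anything falls off the work surface, if the arm or the gripper's body presses on something with over 40 N, if the wrist force passes 120 N, or if a joint passes its speed limit or range.

### The arm

A 6-joint arm with a two-finger parallel gripper is mounted at the origin on the work surface. World frame = base frame: x ahead of the robot, y to its left, z up, the work surface at z = 0. Lengths are in m, angles in rad, forces in N, time in s.
With the tool pointing down it reaches from about 0.225 to 0.725 m from the base axis. Payload 3.1 kg.
Tool frame: the origin (TCP) lies at the very end of the fingers, on their centre line; the grasp point (between the pads) lies 19 mm behind it; z points along the fingers, y is the direction in which the jaws open and shut (so a half turn about z gives the same grasp; the last joint's range is limited). The gripper opens to 85 mm and grips with 20 to 120 N. Pads are 22 mm wide; open, the fingers measure 114 mm over their backs; the gripper's body (76 mm by 85 mm) begins 54 mm behind the grasp point. The pads swing forward as they close: fully open they stand 13 mm farther back than shut.
Start: joints at [-1.436, 0.048, 0.099, 1.622, 0, 1.443], TCP at [0.136, -0.507, 0.195] pointing down, gripper open.
Joint ranges: [-2.91, 2.91], [-0.99, 1.94], [-1.21, 1.42], [-2.12, 2.29], [-1.49, 1.47], [-3.14, 3.14]. Speed limits (rad/s): [2.79, 2.79, 3.14, 3.14, 3.14, 3.14].

### API

Orientations are given as a unit quaternion [x, y, z, w].
In Python, from cell import arm, kinematics, status, imaging, spotter gives the robot as it stands. Calls block until the motion is done:
- arm.move_to(position, orientation): joint-space move of the TCP to a pose.
- arm.move_straight(position, rotation=None, velocity=0.15, force_limit=None): straight line of the TCP; rotation=None keeps the orientation; velocity is the mean speed in m/s. With force_limit (N) it stops when the force on the tool has changed by that much, and returns True; else False.
- arm.goto_joints(angles): joint-space move.
- arm.gripper_to(opening): opening from 0.0 (shut) to 1.0 (fully open); the grip force is fixed at half the most; returns when the fingers have stopped.
- arm.pause(seconds).
- kinematics.inverse_kinematics(position, orientation): joint angles nearest the present ones, or None.
- status.get_state(): the state.
- imaging.capture(name): name is "side" or "top" or "wrist"; returns the picture (480x640x3 uint8, red, green, blue); there is no depth.
- imaging.camera_info(name): a dict with "mtx" (3x3 intrinsics, pixels), "k1" (the pictures are not rectified: a ray, as slopes to the right and down, at radius r is drawn at 1 + k1 r^2 times it, then the intrinsics apply), "R" (3x3) and "t" (3): a world point X has camera coordinates R X + t; the wrist camera has in their place "tool_from_camera" (4x4, takes a point from camera to tool coordinates, whose origin is the TCP and whose axes are the flange's). Camera axes: x right, y down, z forward; pixel columns grow to the right and rows downward; lengths in m; the calibration is good to about 2 mm. A picture is of the moment at which its call begins: read the wrist's pose just before it. camera_info takes no time and is no camera call.
A pose or a line that the arm cannot do raises arm.Unreachable and nothing moves.
- arm.close_job(): hands the job in, once; it reports no verdict.
Trained networks look in the newest picture that a camera, given by its name, has taken for a name from the list of things; names that differ only in an ending like _2 or _b are one class to them, and where a whole thing is asked for, a point or a joint stands for the part that bears it (a point fixed in the world has none). Each returns a list of dicts, best first, with "p" (0 to 1); they miss things now and then, are a little off and sometimes report something else, mostly with a low value. They report only what shows in the picture. A call takes as long as a camera call. They do not tell look-alikes from the thing itself.
- spotter.search_frame(camera, label): "location" ([x, y, z] in m, in the coordinates of the camera as it stood for that picture, good to about 4 mm: the middle of the surface that is visible of it).
- spotter.outline_of(camera, label): "mask" (480x640 bool, what is visible of it).
- spotter.spot_point(camera, label): "location" ([x, y, z] in m, in the coordinates of the camera as it stood for that picture, good to about 4 mm: a listed point, or the origin of a listed thing).
The state is a dict: "clock": time; "q": joint angles; "qvel": joint speeds; "tau": joint torques, N m; "tcp_pos": TCP position; "tcp_rot": TCP orientation; "wrist_force": force on the tool from outside, world axes, zero at the start; "ft_torque": the same for the moment, N m; "grip_width": opening from 0.0 (shut) to 1.0 (fully open).
Only numpy, scipy, OpenCV 4.12 (cv2) and the standard library are available. Lean on these libraries where they do the work, as an engineer would, in place of code of your own. Each camera call takes 0.05 s, during which the arm holds its last target.

## Working session

There is one attempt and no reset: what is moved stays moved. The work goes in short steps, each a Python script; the robot and the scene stay as the last script left them, time stands still between calls to the robot, and variables do not carry over. Pictures are saved under pics/ and viewed, and the job is handed in when it is done.

```bash
ls; mkdir -p pics; cat > h.py <<'E'
import numpy as np, cv2
from scipy.spatial.transform import Rotation as Ro
from cell import arm, kinematics, status, imaging, spotter
def save(im,n): cv2.imwrite('pics/'+n+'.png',cv2.cvtColor(im,cv2.COLOR_RGB2BGR))
def cam_pose(name,st=None):
    c=imaging.camera_info(name)
    if name!='wrist':
        R=np.array(c['R']);t=np.array(c['t']);return R.T,-R.T@t
    st=st or status.get_state()
    T=np.array(c['tool_from_camera']);R=Ro.from_quat(st['tcp_rot']).as_matrix()
    return R@T[:3,:3],R@T[:3,3]+np.array(st['tcp_pos'])
def toworld(name,p,st=None):
    R,t=cam_pose(name,st);return R@np.array(p)+t
def dist(name):
    return np.array([imaging.camera_info(name)['k1'],0,0,0,0.])
def pix2plane(name,uv,z,st=None):
    c=imaging.camera_info(name);K=np.array(c['mtx'],float)
    n=cv2.undistortPoints(np.array(uv,float).reshape(-1,1,2),K,dist(name)).reshape(-1,2)
    R,t=cam_pose(name,st)
    d=np.c_[n,np.ones(len(n))]@R.T
    return t+d*((z-t[2])/d[:,2])[:,None]
def proj(name,X,st=None):
    c=imaging.camera_info(name);K=np.array(c['mtx'],float)
    R,t=cam_pose(name,st);p=(np.array(X).reshape(-1,3)-t)@R
    return cv2.projectPoints(p,np.zeros(3),np.zeros(3),K,dist(name))[0].reshape(-1,2)
def down(yaw): # tool z down, tool y axis at angle: R=Rz(yaw)*Rx(pi)
    return (Ro.from_euler('z',yaw)*Ro.from_euler('x',np.pi)).as_quat()
E
python3 - <<'E'
from h import *
st=status.get_state();print({k:np.round(v,3) for k,v in st.items()})
for n in ['top','side']:
    im=imaging.capture(n);save(im,n+'0')
    print(n,np.round(cam_pose(n)[1],3),np.round(cam_pose(n)[0][:,2],3))
    for l in ['bed','bed_row_end','bed_gap','tile1_center','tile2_center','tile3_center','wedge_rib','wedge_tail','flux','nozzle','driver']:
        print(l,[(round(d['p'],2),np.round(toworld(n,d['location']),3).tolist()) for d in spotter.spot_point(n,l)[:4]])
im=imaging.capture('wrist');save(im,'wrist0')
E
```

```text
pics
{'clock': np.float64(0.0), 'q': array([-1.436,  0.049,  0.098,  1.622,  0.   ,  1.443]), 'qvel': array([ 0.   ,  0.   , -0.   , -0.001,  0.002, -0.001]), 'tau': array([-0.0000e+00, -3.3878e+01,  3.2002e+01,  2.0000e-02, -0.0000e+00,
        0.0000e+00]), 'tcp_pos': array([ 0.136, -0.506,  0.194]), 'tcp_rot': array([ 0.991,  0.131, -0.   , -0.001]), 'wrist_force': array([0.338, 0.033, 0.312]), 'ft_torque': array([ 0.016, -0.015, -0.032]), 'grip_width': np.float64(1.0)}
top [0.393 0.026 1.122] [ 0.1   -0.007 -0.995]
bed [(0.69, [0.609, 0.025, 0.003])]
bed_row_end [(0.67, [0.588, -0.088, 0.007]), (0.17, [0.467, 0.268, 0.041])]
bed_gap [(0.65, [0.624, 0.096, 0.008])]
tile1_center [(0.74, [0.467, 0.269, 0.042]), (0.72, [0.597, -0.051, 0.022])]
tile2_center [(0.89, [0.605, 0.011, 0.022])]
tile3_center [(0.95, [0.614, 0.075, 0.028]), (0.54, [0.589, -0.091, 0.011])]
wedge_rib [(0.93, [0.467, 0.269, 0.044]), (0.77, [0.366, 0.148, 0.041]), (0.72, [0.259, 0.26, 0.037])]
wedge_tail [(0.96, [0.211, 0.255, 0.009]), (0.74, [0.418, 0.267, 0.015]), (0.73, [0.392, 0.105, 0.011])]
flux [(0.79, [0.518, -0.286, 0.002])]
nozzle [(0.56, [0.737, 0.286, 0.003])]
driver [(0.71, [0.703, -0.3, 0.001])]
side [0.299 0.704 0.558] [ 0.243 -0.782 -0.573]
bed [(0.66, [0.607, 0.033, 0.001])]
bed_row_end [(0.63, [0.588, -0.089, 0.012])]
bed_gap [(0.67, [0.62, 0.103, 0.013])]
tile1_center [(0.61, [0.597, -0.049, 0.024])]
tile2_center [(0.55, [0.609, 0.015, 0.025])]
tile3_center [(0.81, [0.619, 0.076, 0.027])]
wedge_rib [(0.95, [0.371, 0.15, 0.04]), (0.89, [0.263, 0.27, 0.042]), (0.83, [0.473, 0.276, 0.041]), (0.6, [0.744, 0.29, -0.0])]
wedge_tail [(0.81, [0.422, 0.265, 0.008]), (0.76, [0.211, 0.262, 0.017]), (0.63, [0.397, 0.106, 0.012]), (0.23, [0.622, 0.103, 0.015])]
flux [(0.85, [0.52, -0.29, 0.004])]
nozzle [(0.75, [0.743, 0.29, 0.0])]
driver [(0.9, [0.707, -0.299, 0.004])]
```

View pics/top0.png

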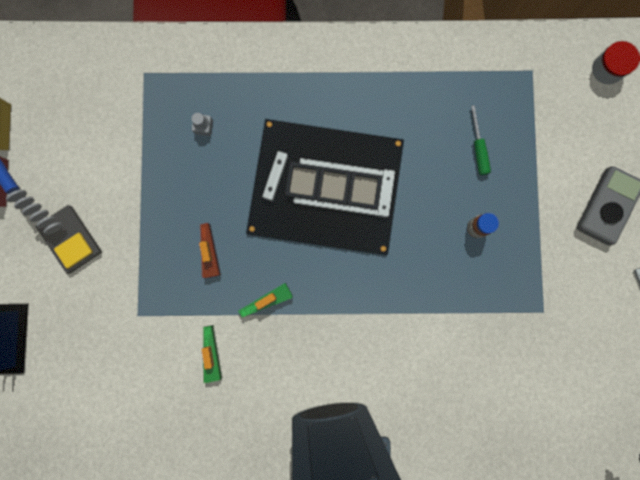

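View pics/side0.png

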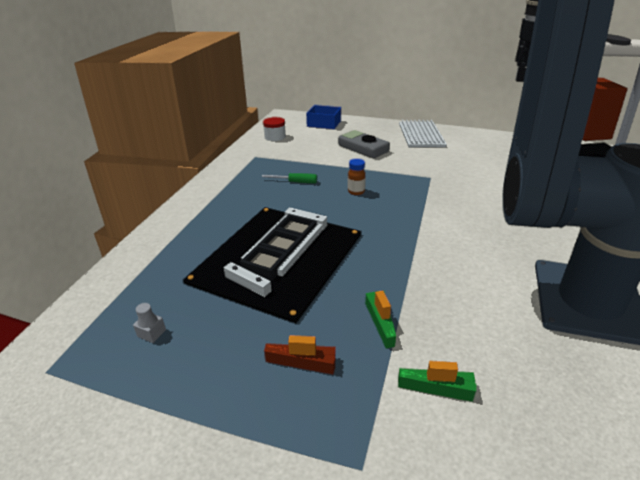

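```bash
python3 -c "
import cv2
im=cv2.imread('pics/top0.png');cv2.imwrite('pics/top0z.png',cv2.resize(im[60:330,300:560],None,fx=2.2,fy=2.2,interpolation=cv2.INTER_CUBIC))"
```

```text
(no output)
```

View pics/top0z.png

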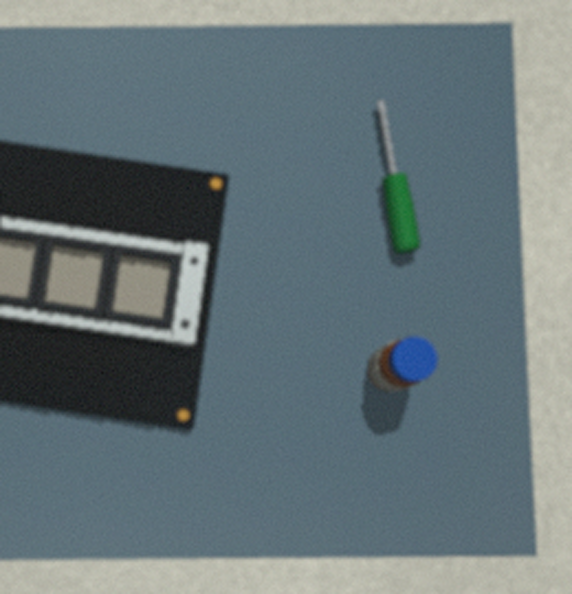

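View pics/wrist0.png

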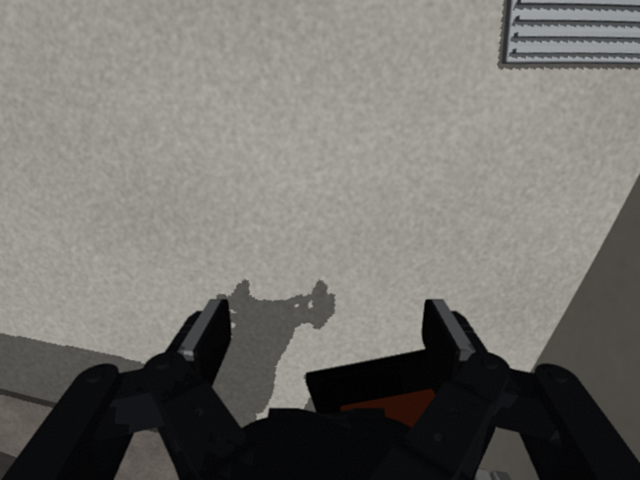

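```bash
python3 - <<'E'
from h import *
print(np.round(imaging.camera_info('wrist')['tool_from_camera'],3), imaging.camera_info('wrist')['mtx'])
for p in [(0.5,0.03,0.33),(0.47,0.27,0.2),(0.4,0.24,0.1),(0.62,0.1,0.1),(0.59,-0.05,0.1)]:
  for y in [-9,-9+90,-9-90,171]:
    q=kinematics.inverse_kinematics(p,down(np.radians(y)));print(p,y,None if q is None else np.round(q,2))
print(status.get_state()['clock'])
E
```

```text
[[ 0.    -0.946 -0.325  0.085]
 [ 1.     0.     0.001 -0.   ]
 [-0.001 -0.325  0.946 -0.18 ]
 [ 0.     0.     0.     1.   ]] [[340.46857859   0.         326.12418344]
 [  0.         340.46857859 231.82917978]
 [  0.           0.           1.        ]]
(0.5, 0.03, 0.33) -9 [-0.07  0.07  0.4   1.9   0.   -3.06]
(0.5, 0.03, 0.33) 81 [-0.07  0.07  0.4   1.9   0.    1.65]
(0.5, 0.03, 0.33) -99 [-0.07  0.07  0.4   1.9   0.   -1.49]
(0.5, 0.03, 0.33) 171 [-0.07  0.07  0.4   1.9   0.    0.08]
(0.47, 0.27, 0.2) -9 [ 0.4   0.09  0.16  1.63  0.   -2.59]
(0.47, 0.27, 0.2) 81 [0.4  0.09 0.16 1.63 0.   2.13]
(0.47, 0.27, 0.2) -99 [ 0.4   0.09  0.16  1.63  0.   -1.02]
(0.47, 0.27, 0.2) 171 [0.4  0.09 0.16 1.63 0.   0.55]
(0.4, 0.24, 0.1) -9 [ 0.4  -0.11 -0.24  1.44  0.   -2.59]
(0.4, 0.24, 0.1) 81 [ 0.4  -0.11 -0.24  1.44  0.    2.12]
(0.4, 0.24, 0.1) -99 [ 0.4  -0.11 -0.24  1.44  0.   -1.02]
(0.4, 0.24, 0.1) 171 [ 0.4  -0.11 -0.24  1.44  0.    0.55]
(0.62, 0.1, 0.1) -9 [ 0.05  0.32  0.22  1.47  0.   -2.93]
(0.62, 0.1, 0.1) 81 [0.05 0.32 0.22 1.47 0.   1.78]
(0.62, 0.1, 0.1) -99 [ 0.05  0.32  0.22  1.47  0.   -1.36]
(0.62, 0.1, 0.1) 171 [0.05 0.32 0.22 1.47 0.   0.21]
(0.59, -0.05, 0.1) -9 [-0.2   0.22  0.1   1.45  0.    3.1 ]
(0.59, -0.05, 0.1) 81 [-0.2   0.22  0.1   1.45  0.    1.53]
(0.59, -0.05, 0.1) -99 [-0.2   0.22  0.1   1.45  0.   -1.61]
(0.59, -0.05, 0.1) 171 [-0.2   0.22  0.1   1.45  0.   -0.04]
1.25
```

```bash
python3 - <<'E'
from h import *
arm.move_to([0.64,0.06,0.23],down(np.radians(171.5)))
arm.gripper_to(0.0)
st=status.get_state();print(st['clock'],np.round(st['tcp_pos'],4),st['grip_width'])
im=imaging.capture('wrist');save(im,'wrist1')
import json;json.dump({k:np.array(v).tolist() for k,v in st.items()},open('st1.json','w'))
E
```

```text
4.7 [0.64   0.0601 0.23  ] -0.002940854969167568
```

View pics/wrist1.png

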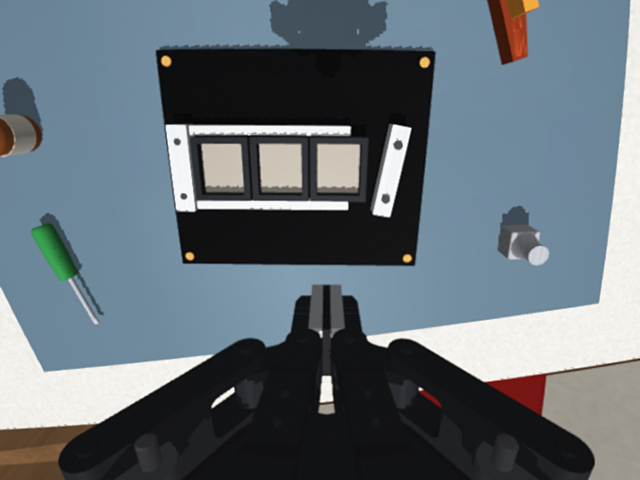

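```bash
python3 - <<'E'
import cv2
im=cv2.imread('pics/wrist1.png')
cv2.imwrite('pics/w1a.png',cv2.resize(im[100:235,155:420],None,fx=3,fy=3,interpolation=cv2.INTER_CUBIC))
from h import *
import json
st=json.load(open('st1.json'))
P=pix2plane('wrist',[(157,50),(435,50),(414,266),(183,264)],0.012,st);print(np.round(P,4))
print([np.linalg.norm(P[i]-P[(i+1)%4]) for i in range(4)])
loc=np.array([(-125,-150),(-125,150),(125,150),(125,-150)])/1000.
# 2D rigid fit
def fit(loc,P):
    a=loc-loc.mean(0);b=P-P.mean(0)
    th=np.arctan2((a[:,0]*b[:,1]-a[:,1]*b[:,0]).sum(),(a*b).sum())
    R=np.array([[np.cos(th),-np.sin(th)],[np.sin(th),np.cos(th)]])
    t=P.mean(0)-R@loc.mean(0);return th,R,t
th,R,t=fit(loc,P[:,:2]);print(np.degrees(th),t);print(np.round((loc@R.T+t-P[:,:2])*1000,1))
# screws
P=pix2plane('wrist',[(166,62),(425,62),(407,258),(190,256)],0.013,st)
print(np.round((P[:,:2]-t)@R*1000,1))
# tiles corners at z=.036: frame outer edges
uv=[(192,137),(249,137),(307,137),(368,138),(197,200),(252,200),(309,200),(365,200)]
P=pix2plane('wrist',uv,0.036,st);print(np.round((P[:,:2]-t)@R*1000,1))
# stop inner face top, z .036; bar
P=pix2plane('wrist',[(187,124),(196,210),(389,124),(373,214)],0.036,st);print(np.round((P[:,:2]-t)@R*1000,1))
E
```

```text
[[ 0.4633 -0.096   0.012 ]
 [ 0.5084  0.1972  0.012 ]
 [ 0.7563  0.1577  0.012 ]
 [ 0.7099 -0.1368  0.012 ]]
[np.float64(0.2966944427441653), np.float64(0.2510702630042032), np.float64(0.2981635447941838), np.float64(0.25000216770348016)]
-9.000330226950346 [0.60948297 0.03052483]
[[-0.7 -2. ]
 [ 1.1  1. ]
 [ 0.1  1.4]
 [-0.5 -0.4]]
[[-112.4 -139. ]
 [-113.7  138.9]
 [ 113.6  138.3]
 [ 113.6 -138.5]]
[[ -35.  -109.9]
 [ -35.   -48.3]
 [ -35.4   13.6]
 [ -35.    78.6]
 [  34.5 -112. ]
 [  34.   -49.1]
 [  33.5   15.3]
 [  32.9   78.5]]
[[ -48.4 -113.8]
 [  46.2 -114.5]
 [ -49.7  100.2]
 [  49.2   88.4]]
```

View pics/w1a.png

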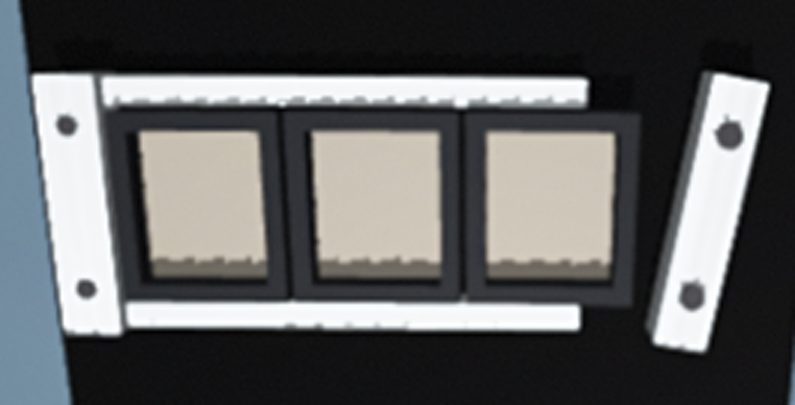

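```bash
cat >> h.py <<'E'
TH=np.radians(-9.0);BR=np.array([[np.cos(TH),-np.sin(TH)],[np.sin(TH),np.cos(TH)]]);BT=np.array([0.6095,0.0305])
def b2w(x,y,z): # bed mm, z world m
    p=BR@(np.array([x,y])/1000)+BT;return [p[0],p[1],z]
def w2b(p): return (np.array(p)[...,:2]-BT)@BR*1000
QB=down(TH+np.pi)
def rep(tag=''):
    s=status.get_state();f=np.array(s['wrist_force']);fb=np.r_[BR.T@f[:2],f[2]]
    print(tag,'t%.2f'%s['clock'],'bed',np.round(w2b(s['tcp_pos']),2),'z%.4f'%s['tcp_pos'][2],'Fb',np.round(fb,2),'g%.3f'%s['grip_width']);return s
E
python3 - <<'E'
from h import *
arm.move_to(b2w(0,48,0.08),QB)
rep()
print(arm.move_straight(b2w(0,48,0.028),velocity=0.06,force_limit=8)); rep()
print(arm.move_straight(b2w(0,15,0.028),velocity=0.03,force_limit=10)); rep()
arm.pause(0.2);rep()
E
```

```text
t5.41 bed [ 0.64 48.08] z0.0810 Fb [0.37 0.17 1.19] g-0.000
False
 t6.42 bed [ 0.41 48.08] z0.0285 Fb [ 0.65 -0.02  1.24] g0.004
False
 t7.67 bed [-1.000e-02  1.517e+01] z0.0280 Fb [-0.62  0.17  0.07] g-0.000
 t7.88 bed [-0.03 15.19] z0.0280 Fb [ 0.46 -0.3  -0.48] g0.003
```

```bash
python3 - <<'E'
from h import *
st=rep()
im=imaging.capture('wrist');save(im,'wrist2')
im=imaging.capture('side');save(cv2.resize(im[180:320,170:380],None,fx=3,fy=3),'side2')
E
```

```text
t7.88 bed [-0.03 15.19] z0.0280 Fb [ 0.46 -0.3  -0.48] g0.003
```

View pics/wrist2.png

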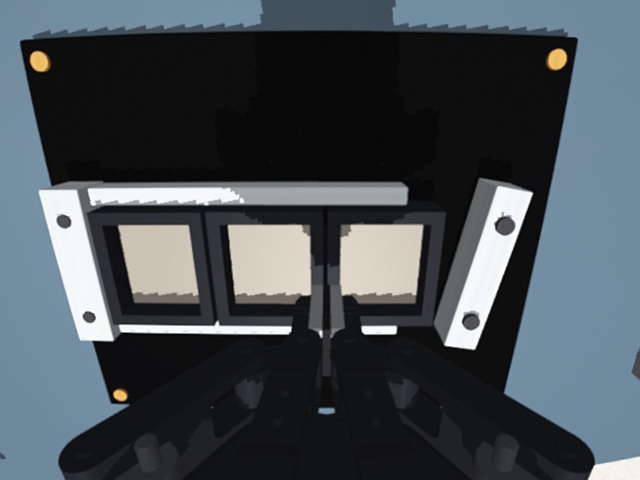

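View pics/side2.png

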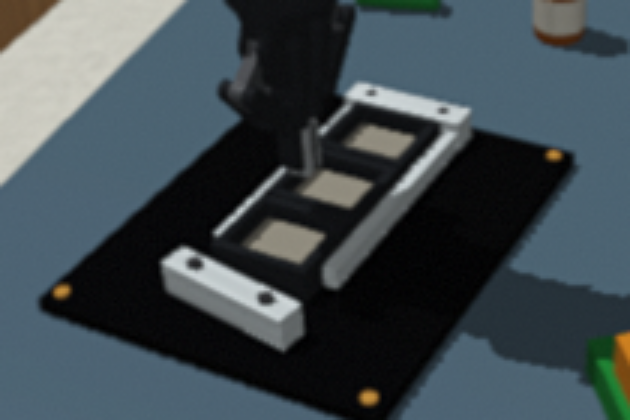

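```bash
python3 - <<'E'
from h import *
st=rep()
p=np.array(st['tcp_pos'])
for d in [0,.02,.04]:
    print(d,proj('side',p+[0,0,d]),(proj('side',p+[0,0,d])-[170,180])*3,proj('top',p+[0,0,d]),proj('wrist',p+[0,0,d],st))
im=imaging.capture('side');c=im[180:300,200:340];save(cv2.resize(c,None,fx=5,fy=5,interpolation=cv2.INTER_CUBIC),'side3')
im=imaging.capture('wrist');c=im[200:420,230:420];
c=np.clip(c.astype(float)*2.0+20,0,255).astype(np.uint8);save(cv2.resize(c,None,fx=2.7,fy=2.7,interpolation=cv2.INTER_CUBIC),'wrist3')
im=cv2.cvtColor(cv2.imread('pics/wrist1.png'),cv2.COLOR_BGR2RGB)[200:420,230:420]
c=np.clip(im.astype(float)*2.0+20,0,255).astype(np.uint8);save(cv2.resize(c,None,fx=2.7,fy=2.7,interpolation=cv2.INTER_CUBIC),'wrist3b')
E
```

```text
t7.97 bed [-0.03 15.12] z0.0280 Fb [-0.27 -0.25  0.37] g-0.003
0 [[272.95158932 251.66082379]] [[308.85476795 214.98247138]] [[316.55830465 182.25857129]] [[325.02779134 266.67322804]]
0.02 [[272.14906601 243.50994428]] [[306.44719802 190.52983283]] [[316.37386885 180.32571566]] [[324.90247803 282.78682995]]
0.04 [[271.3295054  235.14497285]] [[303.98851619 165.43491856]] [[316.18255442 178.32086448]] [[324.74819728 302.65866664]]
```

View pics/side3.png

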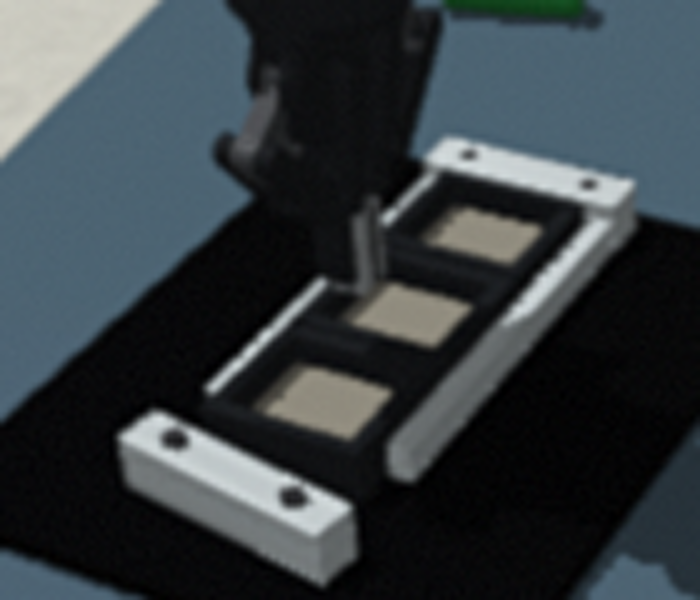

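View pics/wrist3.png

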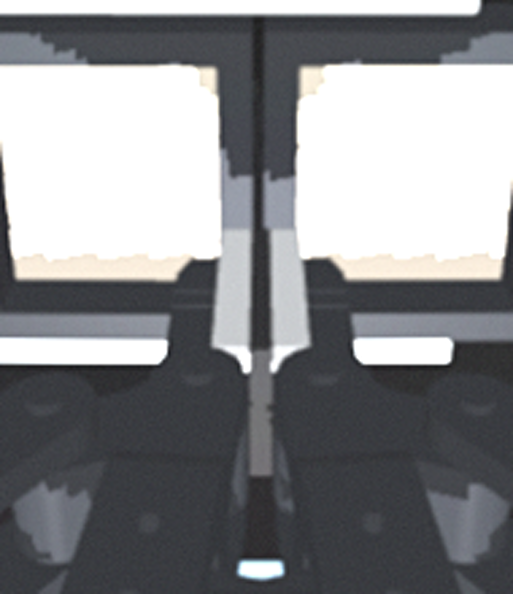

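View pics/wrist3b.png

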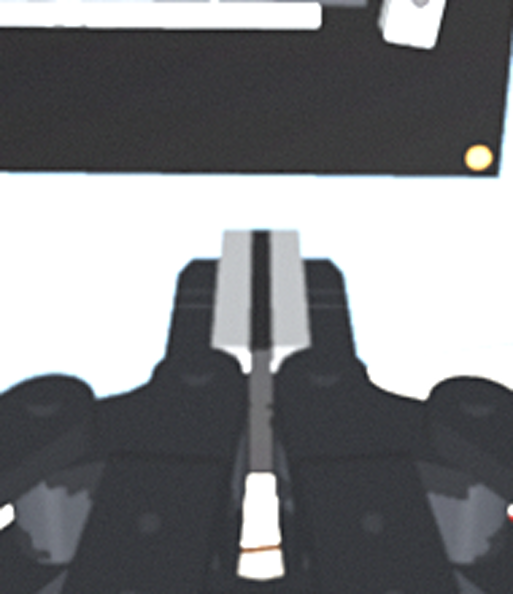

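```bash
python3 - <<'E'
from h import *
im=cv2.cvtColor(cv2.imread('pics/wrist2.png'),cv2.COLOR_BGR2RGB)
st=status.get_state()
P=pix2plane('wrist',[(90,212),(204,212),(326,212),(445,212),(438,325),(216,325)],0.036,st);print(np.round(w2b(P),1))
arm.move_straight(b2w(0,15,0.045),velocity=0.1)
arm.move_straight(b2w(0,46,0.045),velocity=0.1)
arm.move_straight(b2w(0,46,0.020),velocity=0.06,force_limit=6);rep()
print(arm.move_straight(b2w(0,46,-0.03),velocity=0.025,force_limit=5));rep()
E
```

```text
[[ -35.4 -111.4]
 [ -35.2  -48.8]
 [ -35.2   15.6]
 [ -35.3   78.5]
 [  34.7   82.6]
 [  34.8  -50.1]]
 t9.42 bed [-0.48 45.73] z0.0193 Fb [0.21 0.43 0.77] g0.001
True
 t10.72 bed [2.0e-02 4.6e+01] z-0.0143 Fb [-0.16 -0.14  4.43] g0.001
```

```bash
cat >> h.py <<'E'
OFF=0.0363 # real tip is this far above reported TCP
E
python3 - <<'E'
from h import *
z=0.0275-OFF
arm.move_straight(b2w(0,46,z),velocity=0.05);rep()
print(arm.move_straight(b2w(0,12,z),velocity=0.025,force_limit=9));rep()
arm.pause(0.15);rep()
E
```

```text
t11.01 bed [ 0.26 46.04] z-0.0086 Fb [ 0.05 -0.63 -0.51] g0.002
True
 t11.89 bed [-0.25 27.51] z-0.0090 Fb [0.53 1.79 2.41] g-0.001
 t12.04 bed [-0.48 27.61] z-0.0093 Fb [0.62 2.78 2.66] g-0.002
```

```bash
python3 - <<'E'
from h import *
z=0.0275-OFF
print(arm.move_straight(b2w(0,14,z),velocity=0.012,force_limit=9));rep()
im=imaging.capture('wrist');st=status.get_state();save(im,'wrist4');rep()
import json;json.dump({k:np.array(v).tolist() for k,v in st.items()},open('st4.json','w'))
E
```

```text
True
 t12.57 bed [-0.84 28.2 ] z-0.0096 Fb [-0.17  1.47  1.88] g-0.002
 t12.62 bed [-0.85 28.25] z-0.0096 Fb [-0.2   0.88  1.52] g0.001
```

View pics/wrist4.png

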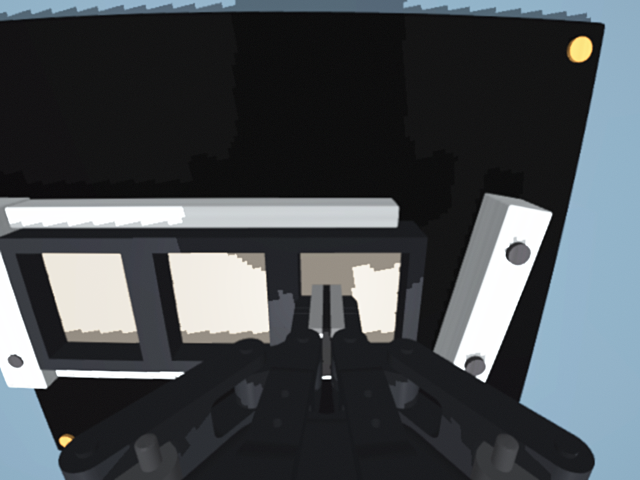

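```bash
python3 - <<'E'
from h import *
import json
st=json.load(open('st4.json'))
print(np.round(w2b(pix2plane('wrist',[(426,232),(411,345),(0,238),(490,196),(439,350)],0.036,st)),1))
im=cv2.cvtColor(cv2.imread('pics/wrist4.png'),cv2.COLOR_BGR2RGB)[190:400,0:470]
c=np.clip(im.astype(float)*2.5+20,0,255).astype(np.uint8);save(cv2.resize(c,None,fx=1.7,fy=1.7,interpolation=cv2.INTER_CUBIC),'wrist4z')
E
```

```text
[[ -37.7   70.3]
 [  19.6   69. ]
 [ -35.2 -114.5]
 [ -53.3   95.6]
 [  22.8   83. ]]
```

View pics/wrist4z.png

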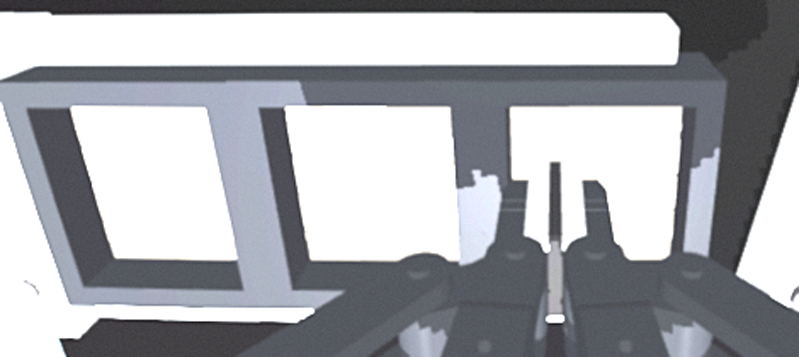

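```bash
python3 - <<'E'
from h import *
arm.move_straight(b2w(0,38,0.0275-OFF),velocity=0.1)
arm.move_straight(b2w(0,40,0.07),velocity=0.15)
arm.move_to([0.53,0.27,0.15],down(np.radians(171)))
arm.gripper_to(0.45)
st=rep();im=imaging.capture('wrist');save(im,'wrist5')
import json;json.dump({k:np.array(v).tolist() for k,v in st.items()},open('st5.json','w'))
for l in ['wedge_rib','wedge_tail']:
    print(l,[(round(d['p'],2),np.round(toworld('wrist',d['location'],st),4).tolist()) for d in spotter.spot_point('wrist',l)[:3]])
E
```

```text
t14.93 bed [-115.67  223.62] z0.1498 Fb [ 0.31 -0.05  0.58] g0.454
wedge_rib [(0.85, [0.3711, 0.1535, 0.0415]), (0.71, [0.4665, 0.2719, 0.0403])]
wedge_tail [(0.59, [0.3932, 0.1065, 0.0114])]
```

View pics/wrist5.png

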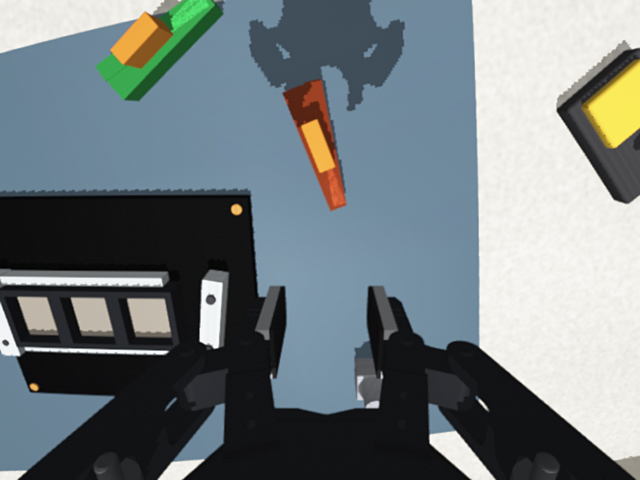

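```bash
python3 - <<'E'
import cv2
im=cv2.imread('pics/wrist5.png')
cv2.imwrite('pics/w5a.png',cv2.resize(im[70:220,265:365],None,fx=4,fy=4,interpolation=cv2.INTER_CUBIC))
E
```

```text
(no output)
```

View pics/w5a.png

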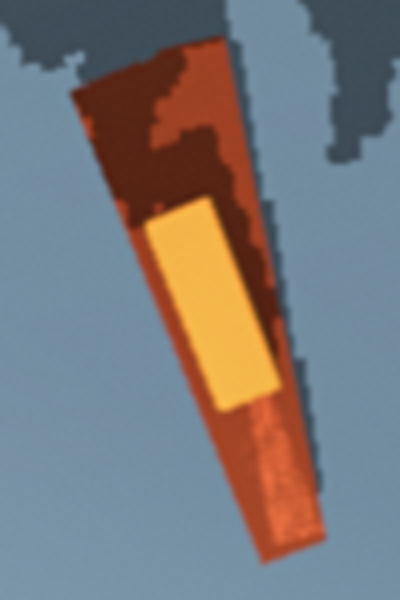

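```bash
cat >> h.py <<'E'
def fit2(loc,P):
    loc=np.array(loc,float);P=np.array(P)[:,:2]
    a=loc-loc.mean(0);b=P-P.mean(0)
    th=np.arctan2((a[:,0]*b[:,1]-a[:,1]*b[:,0]).sum(),(a*b).sum())
    R=np.array([[np.cos(th),-np.sin(th)],[np.sin(th),np.cos(th)]])
    t=P.mean(0)-R@loc.mean(0);return th,t,np.round((loc@R.T+t-P)*1000,1)
E
python3 - <<'E'
from h import *
import json
st=json.load(open('st5.json'))
c=lambda L:[(u/4+265-0.4,v/4+70-0.4) for u,v in L]
A=pix2plane('wrist',c([(145,222),(209,197),(281,385),(219,411)]),0.054,st)
B=pix2plane('wrist',c([(72,92),(228,38),(325,540),(265,563)]),0.026,st)
lA=np.array([(-20,-7),(-20,7),(20,7),(20,-7)])/1e3;lB=np.array([(-50,-13),(-50,21),(60,3),(60,-13)])/1e3
for l,P in [(lA,A),(lB,B),(np.r_[lA,lB],np.r_[A,B])]:
    th,t,r=fit2(l,P);print(np.degrees(th),t,w2b(t),r.tolist())
# bar and tile3
T=pix2plane('wrist',[(178,350),(172,292),(203,271),(200,351),(229,273),(226,353)],.036,st);print(np.round(w2b(T),1))
E
python3 - <<'E'
import cv2
im=cv2.imread('pics/wrist5.png')
cv2.imwrite('pics/w5b.png',cv2.convertScaleAbs(cv2.resize(im[255:370,120:250],None,fx=5,fy=5,interpolation=cv2.INTER_CUBIC),alpha=1.6,beta=20))
E
```

```text
12.226514973333328 [0.46994851 0.27324895] [-175.8076859   217.92964075] [[-0.2, -0.4], [-0.6, 0.2], [0.5, 0.3], [0.3, -0.2]]
12.166868300615343 [0.47079582 0.27370499] [-175.04214343  218.51261794] [[0.3, 0.4], [-1.7, -0.2], [0.6, 0.5], [0.8, -0.7]]
12.188235559903047 [0.47037227 0.27347604] [-175.42466479  218.22022631] [[0.2, -0.2], [-0.1, 0.5], [0.9, 0.6], [0.7, 0.1], [-0.1, 0.1], [-2.1, -0.5], [0.2, 0.3], [0.3, -0.9]]
[[ 34.6  67.4]
 [-34.9  72.1]
 [-58.  106.1]
 [ 35.5  90.9]
 [-55.9 131.1]
 [ 37.7 118.4]]
```

View pics/w5b.png

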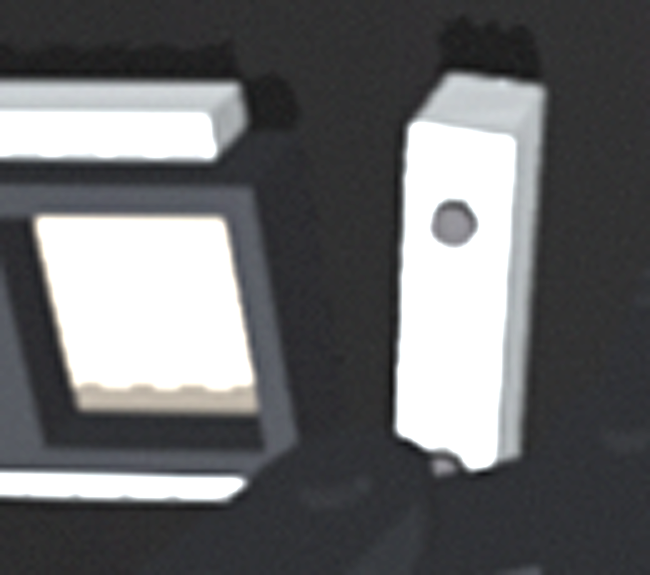

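```bash
python3 - <<'E'
from h import *
import json
st=json.load(open('st5.json'))
c=lambda L:[(u/5+120-.4,v/5+255-.4) for u,v in L]
T=pix2plane('wrist',c([(410,122),(395,435),(250,188),(298,440)]),.036,st);print(np.round(w2b(T),1))
st=json.load(open('st1.json'))
c=lambda L:[(u/3+155-.3,v/3+100-.3) for u,v in L]
T=pix2plane('wrist',c([(709,75),(658,335),(638,112),(632,303),(100,75),(123,333)]),.036,st);print(np.round(w2b(T),1))
E
```

```text
[[-49.4 103.6]
 [ 23.5  91. ]
 [-34.7  69.7]
 [ 25.1  70.1]]
[[ -49.   102.4]
 [  46.1   89.4]
 [ -36.    77.9]
 [  33.7   78.9]
 [ -47.7 -112.8]
 [  47.  -114.9]]
```

```bash
python3 - <<'E'
from h import *
yw=np.radians(12.2); q=down(yw+np.pi)
zg=0.031-OFF
arm.move_to([0.4703,0.2735,0.06],q);rep()
print(arm.move_straight([0.4703,0.2735,zg],velocity=0.08,force_limit=8));rep()
arm.gripper_to(0.0);rep()
arm.move_straight([0.4703,0.2735,0.06],velocity=0.15)
s=rep();im=imaging.capture('wrist');save(im,'wrist6')
E
```

```text
t15.58 bed [-175.28  218.38] z0.0603 Fb [0.11 0.08 0.87] g0.450
False
 t16.55 bed [-175.08  218.53] z-0.0048 Fb [ 0.68  0.02 -0.58] g0.449
 t16.89 bed [-174.83  218.65] z-0.0043 Fb [0.   0.42 3.43] g0.150
 t17.48 bed [-175.83  218.  ] z0.0593 Fb [ 0.26 -0.22 -2.07] g0.150
```

View pics/wrist6.png

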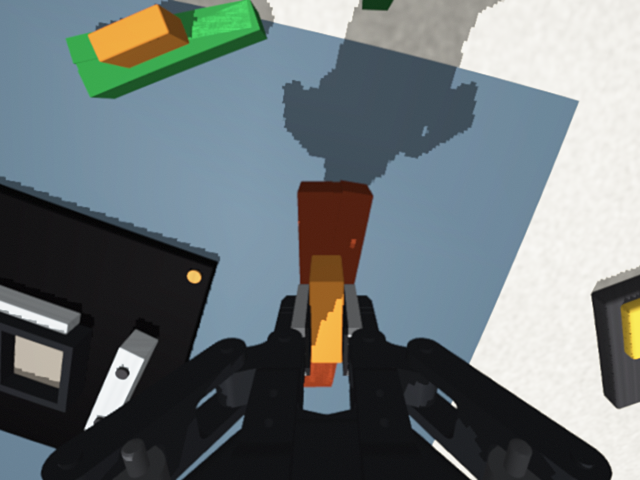

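```bash
python3 - <<'E'
from h import *
arm.move_to(b2w(-45,86.5,0.06),QB);rep()
arm.move_straight(b2w(-45,86.5,0.034),velocity=0.1)
arm.pause(0.2)
s=rep();im=imaging.capture('wrist');save(im,'wrist7')
save(cv2.resize(imaging.capture('side')[180:340,160:380],None,fx=3.5,fy=3.5,interpolation=cv2.INTER_CUBIC),'side7')
E
```

```text
t18.29 bed [-46.02  86.3 ] z0.0587 Fb [-1.12  0.67 -1.48] g0.152
 t18.90 bed [-44.5   86.96] z0.0349 Fb [ 0.37  1.01 -0.72] g0.150
```

View pics/wrist7.png

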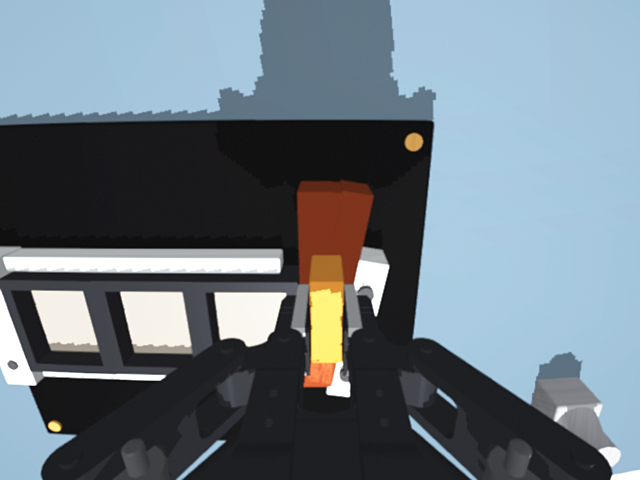

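View pics/side7.png

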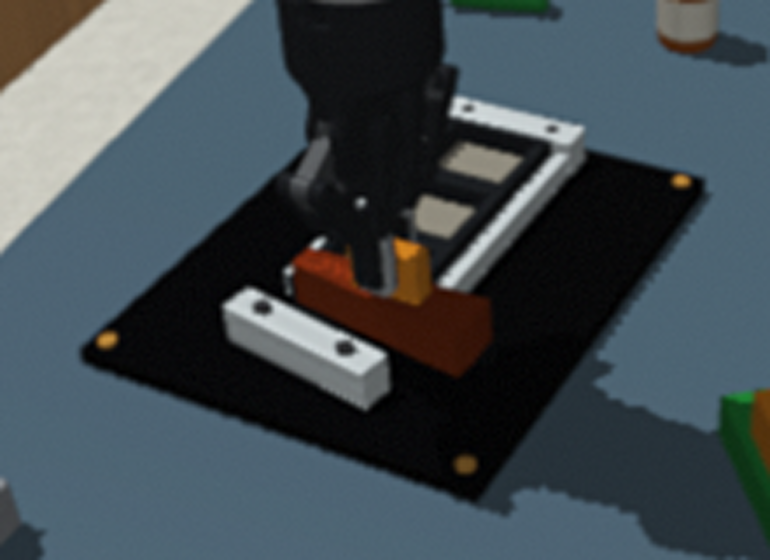

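```bash
python3 - <<'E'
from h import *
print(arm.move_straight(b2w(-45,86.5,0.0065),velocity=0.05,force_limit=6));rep()
arm.pause(0.1);rep()
E
```

```text
True
 t19.52 bed [-45.73  86.  ] z0.0074 Fb [ 0.28 -0.67  3.42] g0.151
 t19.62 bed [-45.76  86.01] z0.0074 Fb [ 0.47 -0.07  3.32] g0.151
```

```bash
python3 - <<'E'
from h import *
arm.gripper_to(0.4);rep()
arm.move_straight(b2w(-45,86.5,0.05),velocity=0.15)
im=imaging.capture('wrist');save(im,'wrist8');s=status.get_state()
import json;json.dump({k:np.array(v).tolist() for k,v in s.items()},open('st8.json','w'))
E
```

```text
t19.96 bed [-47.21  85.85] z0.0061 Fb [ 0.67 -0.15  0.33] g0.401
```

View pics/wrist8.png

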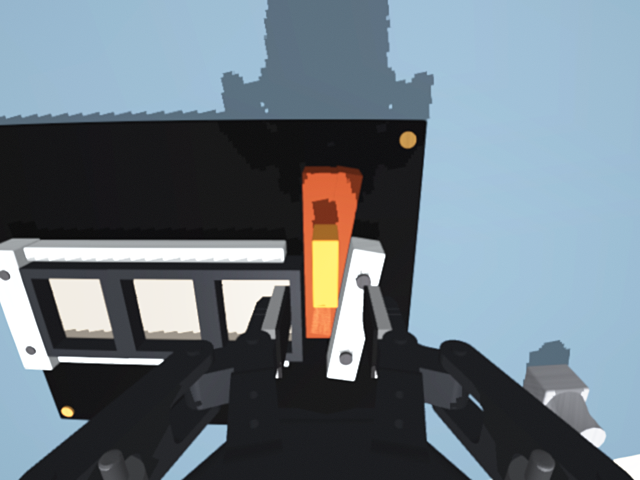

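```bash
python3 - <<'E'
from h import *
z=0.018-OFF
arm.gripper_to(0.0)
arm.move_to(b2w(-130,88.5,0.04),QB)
print(arm.move_straight(b2w(-130,88.5,z),velocity=0.08,force_limit=8));rep()
print(arm.move_straight(b2w(-85,88.5,z),velocity=0.03,force_limit=8));rep()
print(arm.move_straight(b2w(-75,88.5,z),velocity=0.015,force_limit=14));rep()
im=imaging.capture('wrist');save(im,'wrist9');s=status.get_state()
import json;json.dump({k:np.array(v).tolist() for k,v in s.items()},open('st9.json','w'))
E
```

```text
False
 t22.18 bed [-129.54   88.64] z-0.0179 Fb [0.83 0.75 0.59] g-0.004
False
 t23.83 bed [-85.03  88.51] z-0.0183 Fb [0.1  0.09 0.04] g-0.000
False
 t24.65 bed [-74.76  88.57] z-0.0182 Fb [-1.01 -0.83  0.34] g-0.003
```

View pics/wrist9.png

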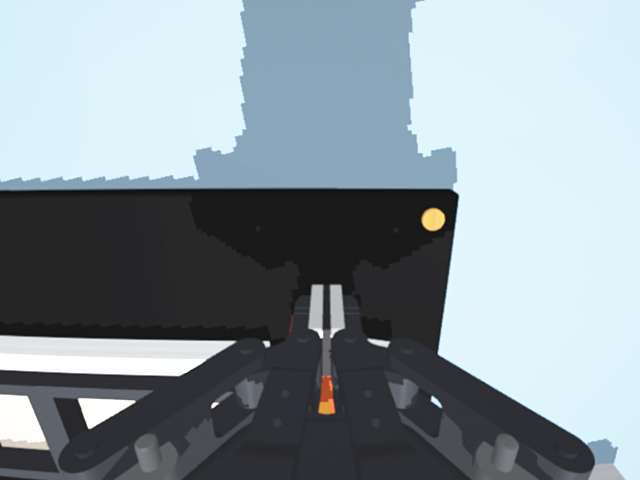

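```bash
python3 - <<'E'
from h import *
z=0.018-OFF
r=arm.move_straight(b2w(-68,88.5,z),velocity=0.01,force_limit=18);print(r);rep()
for i in range(3):
    arm.pause(0.1);rep()
E
```

```text
False
 t25.55 bed [-67.96  88.53] z-0.0183 Fb [ 0.08 -0.23  0.41] g0.001
 t25.65 bed [-67.96  88.52] z-0.0183 Fb [-0.1   0.08 -0.76] g-0.001
 t25.75 bed [-67.97  88.56] z-0.0183 Fb [ 0.41 -0.54 -0.  ] g0.001
 t25.85 bed [-67.94  88.53] z-0.0182 Fb [-0.43 -0.04  0.32] g-0.001
```

```bash
python3 - <<'E'
from h import *
save(cv2.resize(imaging.capture('side')[180:340,160:380],None,fx=3.5,fy=3.5,interpolation=cv2.INTER_CUBIC),'side10')
save(cv2.resize(imaging.capture('top')[100:270,220:430],None,fx=3.5,fy=3.5,interpolation=cv2.INTER_CUBIC),'top10')
E
```

```text
(no output)
```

View pics/side10.png

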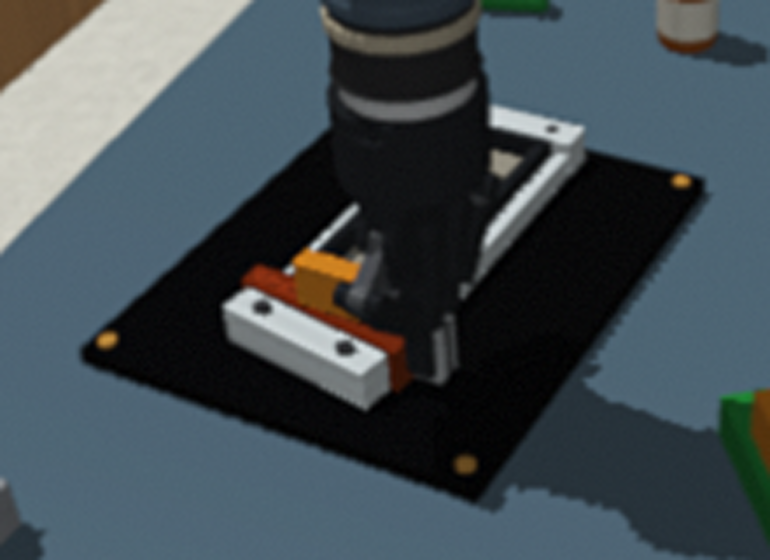

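View pics/top10.png

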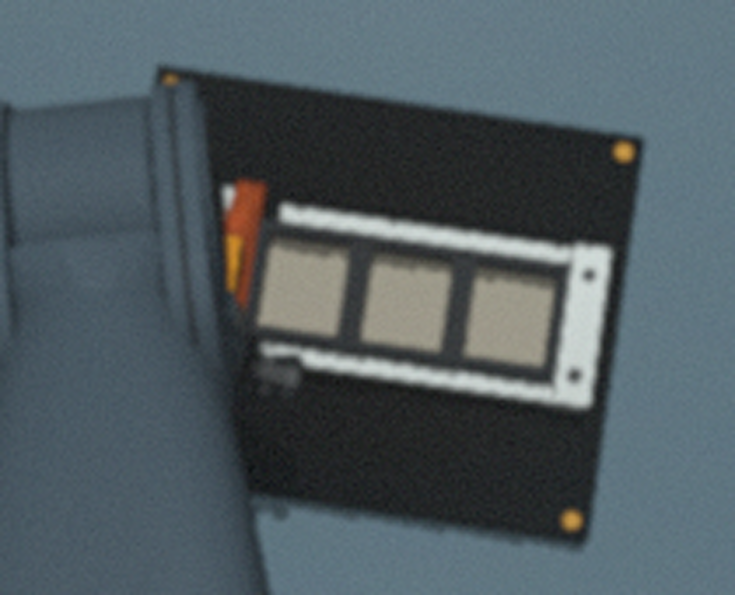

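```bash
python3 - <<'E'
from h import *
z=0.018-OFF
for x in [-65,-62,-59,-56,-53]:
    r=arm.move_straight(b2w(x,88.5,z),velocity=0.01,force_limit=16);s=rep(r)
    f=np.array(s['wrist_force'])
    if r or np.linalg.norm(f[:2])>6: break
for i in range(2):
    arm.pause(0.1);rep()
E
```

```text
False t26.40 bed [-67.9   88.63] z-0.0189 Fb [-4.9  -0.14  3.25] g-0.003
False t26.85 bed [-68.03  88.77] z-0.0196 Fb [-11.48   0.63   5.37] g0.001
 t26.95 bed [-68.01  88.76] z-0.0196 Fb [-10.37   0.62   5.41] g-0.002
 t27.05 bed [-67.98  88.8 ] z-0.0195 Fb [-11.52   0.38   4.86] g-0.002
```

```bash
python3 - <<'E'
from h import *
z=0.018-OFF
for x in [-61,-60,-59,-58,-57,-56,-55,-54,-53,-52,-51,-50,-49,-48,-47,-46]:
    r=arm.move_straight(b2w(x,88.5,z),velocity=0.02,force_limit=16);s=rep((x,r))
    F=-(BR.T@np.array(s['wrist_force'])[:2])[0]
    if F>20: break
arm.pause(0.3);rep()
im=imaging.capture('side');save(im,'side11')
E
```

```text
(-61, False) t27.30 bed [-68.01  88.79] z-0.0197 Fb [-13.26   1.31   6.63] g-0.001
(-60, False) t27.55 bed [-68.09  88.85] z-0.0199 Fb [-15.19   0.44   6.86] g0.003
(-59, False) t27.80 bed [-68.1  88.9] z-0.0201 Fb [-16.13   0.81   7.98] g-0.000
(-58, False) t28.05 bed [-68.22  88.93] z-0.0204 Fb [-18.17   1.32   8.05] g0.001
(-57, False) t28.30 bed [-68.26  88.91] z-0.0203 Fb [-19.56   0.25  10.25] g0.002
(-56, False) t28.55 bed [-68.34  88.98] z-0.0207 Fb [-21.94   1.18  10.45] g0.001
 t28.85 bed [-68.33  88.95] z-0.0207 Fb [-20.87   0.58  10.47] g0.003
```

```bash
python3 - <<'E'
from h import *
s=status.get_state();print(Ro.from_quat(s['tcp_rot']).as_matrix()[:,2], np.round(s['q'],4))
im=cv2.cvtColor(cv2.imread('pics/side11.png'),cv2.COLOR_BGR2RGB)
c=im[235:305,215:300];save(cv2.resize(np.clip(c*1.7,0,255).astype(np.uint8),None,fx=8,fy=8,interpolation=cv2.INTER_CUBIC),'side11z')
save(cv2.resize(imaging.capture('wrist')[180:420,150:480],None,fx=2.3,fy=2.3,interpolation=cv2.INTER_CUBIC),'wrist11z')
E
```

```text
[-0.0229591   0.00379604 -0.9997292 ] [ 0.1067  0.2528 -0.1053  1.2351  0.0062  0.2611]
```

View pics/side11z.png

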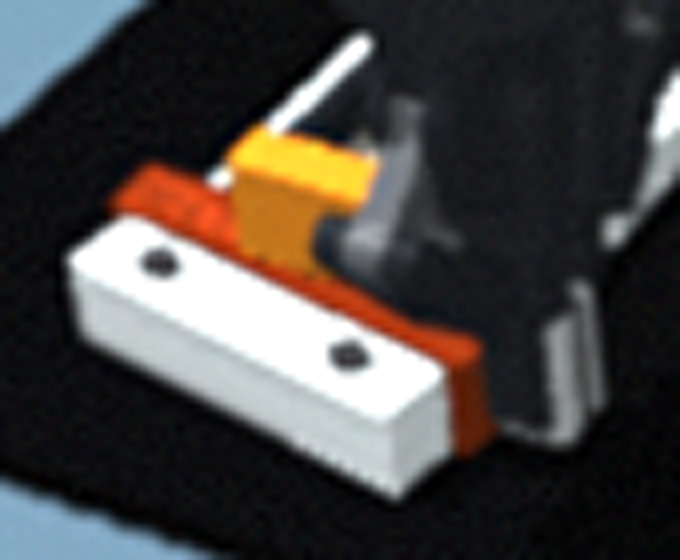

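View pics/wrist11z.png

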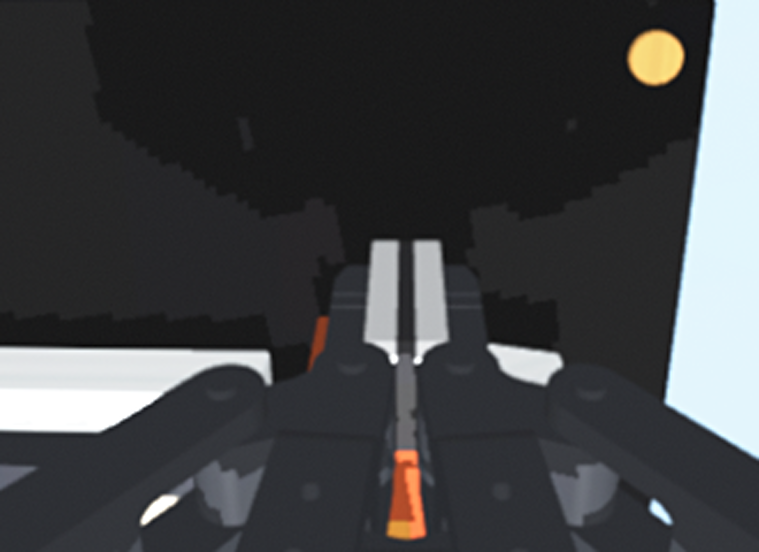

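```bash
python3 - <<'E'
from h import *
z=0.018-OFF
arm.move_straight(b2w(-75,88.5,z),velocity=0.03);rep()
arm.move_straight(b2w(-105,88.5,z),velocity=0.08);rep()
arm.move_straight(b2w(-105,88.5,0.07),velocity=0.15)
arm.move_to(b2w(35,60,0.18),QB)
s=rep();save(imaging.capture('wrist'),'wrist12')
import json;json.dump({k:np.array(v).tolist() for k,v in s.items()},open('st12.json','w'))
save(imaging.capture('side'),'side12');save(imaging.capture('top'),'top12')
im=cv2.imread('pics/wrist12.png');cv2.imwrite('pics/w12z.png',cv2.convertScaleAbs(cv2.resize(im[60:300,100:420],None,fx=2.5,fy=2.5,interpolation=cv2.INTER_CUBIC),alpha=1.5,beta=15))
im=cv2.imread('pics/side12.png');cv2.imwrite('pics/s12z.png',cv2.convertScaleAbs(cv2.resize(im[195:315,200:350],None,fx=5,fy=5,interpolation=cv2.INTER_CUBIC),alpha=1.5,beta=15))
E
```

```text
t29.73 bed [-74.25  88.47] z-0.0179 Fb [ 0.34 -0.18  0.01] g0.002
 t30.26 bed [-104.66   88.57] z-0.0182 Fb [ 0.24 -0.15  1.14] g0.001
 t31.75 bed [33.75 60.  ] z0.1778 Fb [-0.83 -0.54  0.19] g0.002
```

View pics/w12z.png

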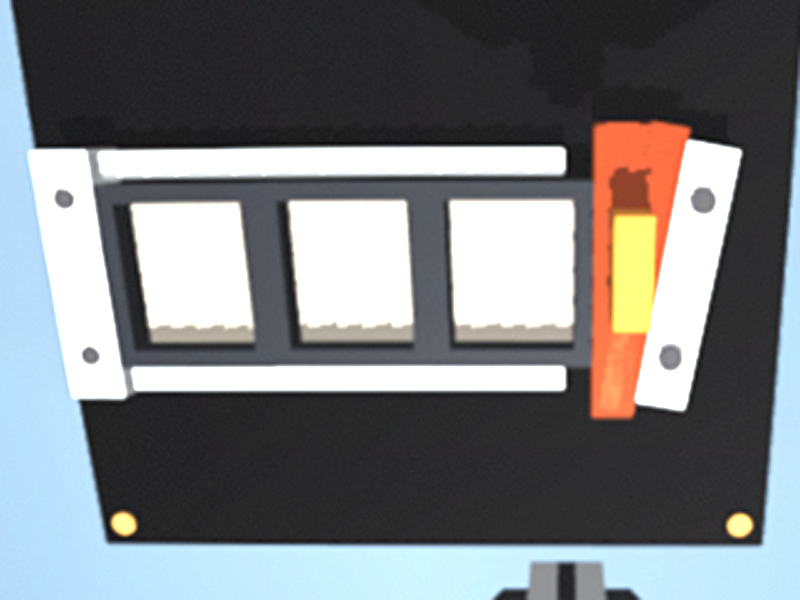

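View pics/s12z.png

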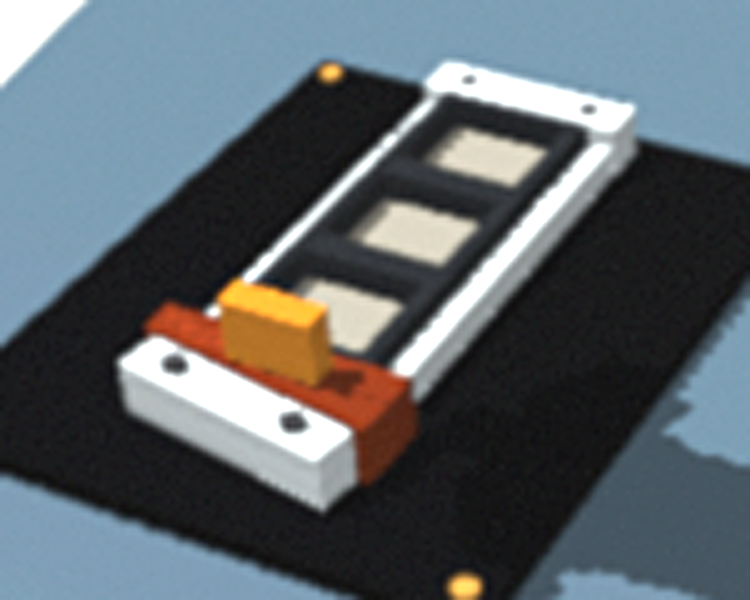

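```bash
python3 - <<'E'
from h import *
import json
st=json.load(open('st12.json'))
c=lambda L:[(u/2.5+100-.3,v/2.5+60-.3) for u,v in L]
print(np.round(w2b(pix2plane('wrist',c([(593,127),(690,129),(634,417),(592,417)]),.038,st)),1))
a=cv2.imread('pics/top0.png').astype(int);b=cv2.imread('pics/top12.png').astype(int)
for n,(x,y) in dict(flux=(485,224),nozzle=(200,122),driver=(480,140)).items():
    s=np.s_[y-35:y+35,x-25:x+25];print(n,np.abs(a[s]-b[s]).mean())
arm.close_job()
print(status.get_state()['clock'])
E
```

```text
[[-54.2  70.1]
 [-53.6 104.8]
 [ 54.6  87.4]
 [ 54.6  70.8]]
flux 7.699238095238095
nozzle 10.710571428571429
driver 7.930666666666666
the job is handed in; nothing more can be done
the job is handed in; nothing more can be done
```

```bash
python3 - <<'E'
import cv2,numpy as np
a=cv2.imread('pics/top0.png');b=cv2.imread('pics/top12.png')
for n,(x,y) in dict(flux=(485,224),nozzle=(200,122),driver=(480,140),blank=(480,280)).items():
    s=np.s_[y-35:y+35,x-25:x+25]
    A=cv2.cvtColor(a[s],cv2.COLOR_BGR2GRAY).astype(np.float32);B=cv2.cvtColor(b[s],cv2.COLOR_BGR2GRAY).astype(np.float32)
    print(n,cv2.phaseCorrelate(A,B),(B-A).mean())
E
```

```text
flux ((-0.09444149145605607, -0.05577432939654159), 1.1250286687744988) 7.4305716
nozzle ((0.04913327438743664, 0.042398879690750846), 1.0001597958140902) 1.1997143
driver ((0.0450771579114253, 0.05050615432427463), 1.0765384976069132) 7.878857
blank ((0.1240128780246117, 0.01205379622739855), 1.0879043947325813) 8.126
```

The row is closed up against the end stop and clamped by the brown wedge, and I handed the job in at about 32 s of the 72 s allowed. I let go of the wedge, and the robot was touching nothing when I handed in.

- **Tiles:** I pushed tile 3 with shut fingertips in its recess until the whole row met the stop. The last picture shows no seams, and the last tile's free face measures about y = 70 to 71 mm on the bed (71 mm expected).
- **Wedge:** I gripped it by its rib, set it loosely in the gap with the flat face to the tile, released it and pushed its thick end. It bore with the thin end about 54 mm past the bed's middle, inside the 12 to 62 mm range. The push along the bed peaked at about 22 N. After I backed off, the wedge stayed put, flat against the tile and the bar.
- **Bystanders:** in the top camera the jar, nozzle and screwdriver show no shift (under 0.15 px) between the first and last pictures. My first plain picture difference was inconclusive because the brightness had changed, so I checked the shift after handing in.

Some readings disagreed:

- **Tool point:** the real fingertips sit about 36 mm behind the reported tool point. My first tile push passed above the tiles without touching anything. I measured the offset by touching down in tile 3's recess, and it also showed in the pictures. I corrected every later height for it.
- **Final push:** the reported tool point hardly moved while the force rose, because the arm flexed and tilted about 1.3°. I judged the clamping by the force and the pictures rather than by travel.
- **Wedge and bar slopes:** the early bar-slope readings from pictures were rough, so I found the bearing point by feel.

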